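# Find the guide with the right blade clearance

## Task

The three guides on the rail look alike, but only one has the right clearance: take the feeler from its wooden holder and, starting at the guide nearest the holder and going along the rail, slide its blade down into each slot in turn and judge the drag, gently: stop as soon as the push climbs, never force it (one guide is too tight, one has no drag at all). Then leave the feeler fully home in the guide that grips it with a light steady drag, upright with its collar flush on the guide's top, and let go. Leave the other things on the bench where they are.

Things in the scene. Friction and masses are not known exactly. Their poses are not given: they have to be found in the camera images.
- feeler_handle (a point): centre of the wooden handle of the feeler (a steel blade under a handle, standing upright, 0.1 to 0.16 kg). Handle 30 mm (x) by 16 mm (y) by 50 mm tall (z); z points from blade tip to handle. Grip it across its 16 mm. The collar's underside is 29 mm and the blade's tip 73 mm below this point
- feeler_collar (a point): centre of the underside of the feeler's steel collar (46 x 26 mm, 4 mm thick), same axes; starts on the holder's top, 52 mm above the bench. Below it the blade: 22 mm wide (x), 6 mm thick (y), 44 mm long, square-ended
- holder: the feeler's fixed wooden holder, 70 (x) x 60 (y) x 52 mm high, with a loose slot 28 x 11 mm in its top in which the feeler starts, collar resting on the block; origin under its centre
- rail: fixed aluminium rail, 85 (x) x 310 (y) x 12 mm, origin under its centre. On it stand three fixed dark steel guides 60 (x) x 44 (y) x 55 mm high, 95 mm apart along y, alike outside. Each has a slot in its top, 34 mm along x, about 15 mm wide along y. In each slot, from 12 mm below the top, is a pair of sprung pads, almost shut, with sloping lead-ins down to 32 mm; only their springs differ
- mouth_left (a point): centre of the slot mouth of the guide at the rail's +y end, the one nearest the holder, on the level of its top, 67 mm above the bench; axes as the rail's, z out of the slot. The feeler is home when its blade is 44 mm in, collar flush on the guide's top. More than 40 N between blade and guide counts as forcing
- mouth_middle (a point): the same for the middle guide. Which guide is which changes. While moving: loose one: the blade goes home with no drag (under 1 N). Right one: from 15 to 25 mm in the push rises to 6 to 10 N as the pads part, then drags a steady 3 to 5 N from 32 mm to home; it holds the feeler when let go. Tight one: from 15 to 25 mm in the push climbs by 4 to 7 N per mm, past 40 N
- mouth_right (a point): the same for the guide at the rail's -y end
- screwdriver: a black-handled screwdriver; origin under its middle; a bystander
- jar: a small jar with a steel lid, 75 mm tall; origin under its middle; a bystander
- bar_stock: a short aluminium bar, 100 x 30 x 20 mm, lying flat; origin under its middle; a bystander
- drill: a red cordless drill lying on its side; origin under its middle; a bystander
- collar_ring: a steel ring, 44 mm across, 14 mm high; origin under its middle; a bystander
Mind the look-alikes: they are no part of the job. Leave any blue look-alike of the part that bears feeler_handle alone.

How it is judged:
By the outcome, as a careful person would: the job done as asked, in the order asked, and still so for the second after the job is handed in, with the robot touching nothing.
It also fails if it takes over 72 s, if anything falls off the work surface, if the arm or the gripper's body presses on something with over 40 N, if the wrist force passes 120 N, or if a joint passes its speed limit or range.

## Robot

A 6-joint arm with a two-finger parallel gripper is mounted at the origin on the work surface. World frame = base frame: x ahead of the robot, y to its left, z up, the work surface at z = 0. Lengths are in m, angles in rad, forces in N, time in s.
With the tool pointing down it reaches from about 0.35 to 0.975 m from the base axis. Payload 4.9 kg.
Tool frame: the origin (TCP) lies midway between the tips of the shut fingers; the grasp point (between the pads) lies 19 mm behind it; z points along the fingers, y is the direction in which the jaws open and shut (so a half turn about z gives the same grasp; the last joint's range is limited). The gripper opens to 85 mm and grips with 20 to 120 N. Pads are 22 mm wide; open, the fingers measure 114 mm over their backs; the gripper's body (76 mm by 85 mm) begins 54 mm behind the grasp point. The pads swing forward as they close: fully open they stand 13 mm farther back than shut.
Start: joints at [-1.227, 0.053, 1.613, -0, 1.476, -0.119], TCP at [0.279, -0.559, 0.231] pointing down, gripper open.
Joint ranges: [-3.01, 3.01], [-1.01, 2.22], [0.06, 2.58], [-1.02, 4.17], [0.09, 2.62], [-3.14, 3.14]. Speed limits (rad/s): [2.57, 2.57, 3.14, 3.14, 3.14, 3.14].

## Interface

Orientations are given as a unit quaternion [w, x, y, z].
In Python, from plant import manip, cams gives the robot as it stands.
- The arm moves only by the tool jog_arm, never from a script. Its argument "targets" is a list of rows, each a list of 4 numbers: the shift along the tool's x, y, z in m, then the turn about the tool's z in degrees. A call has 1 to 5 rows; each row is the pose to reach, as a shift and turn from the pose commanded when the call began, along the tool's axes at that moment; what a row does not reach only later rows make up. A row lasts 1/12 s, in which the tool goes at most 41.7 mm and 7.16 degrees, less where a joint would pass 70% of its speed; a pose out of reach is approached as far as the arm can. A call with a gripper value outside its range is refused whole. "fingers" is the opening, from 0 (shut) to 1 (fully open), set as the call begins (left out, the last holds). The fingers move at their own pace and stop on an object; the grip force is fixed at half the most. Time passes only in rows, so rows that repeat a pose let the fingers close. It gives the time, the measured TCP pose, the force and the opening at its end, in the units of the state.
- manip.state(): the state, without advancing time (a new reading comes with each control period).
- cams.grab_frame(name): name is "side" or "top"; returns the picture (480x640x3 uint8, red, green, blue); there is no depth.
- cams.get_calibration(name): a dict with "camera_matrix" (3x3 intrinsics, pixels), "cam_to_world" (4x4, takes a point from camera to world coordinates). Camera axes: x right, y up, looking along -z (the intrinsics and any distortion apply to the point x, -y, -z); pixel columns grow to the right and rows downward; lengths in m; the calibration is good to about 2 mm. A picture is of the moment at which its call begins. get_calibration takes no time and is no camera call.
- manip.job_done(): hands the job in, once; it reports no verdict.
The state is a dict: "time": time; "joint_pos": joint angles; "joint_vel": joint speeds; "joint_efforts": joint torques, N m; "tool_pos": TCP position; "tool_rot": TCP orientation; "contact_force": force on the tool from outside, world axes, zero at the start; "ft_torque": the same for the moment, N m; "gripper_width": opening from 0.0 (shut) to 1.0 (fully open).
Only numpy, scipy, OpenCV 4.12 (cv2) and the standard library are available. Lean on these libraries where they do the work, as an engineer would, in place of code of your own. Each camera call takes 0.05 s, during which the arm holds its last target. There are 200 camera calls.

## Working session

There is one attempt and no reset: what is moved stays moved. The work goes in short steps, Python scripts to look and compute and a tool call to move; the robot and the scene stay as the last step left them, time stands still between calls to the robot, and variables do not carry over. Pictures are saved under pics/ and viewed, about 8 in all and at most 12, crops included, and the job is handed in when it is done.

Besides the shell and the picture viewer there is one more tool, called after "Request:" by a JSON object that holds its "name" and its "arguments", one argument or row to a line. jog_arm: Moves the arm, as the interface text tells. Its arguments: {"type":"object","properties":{"targets":{"type":"array"},"fingers":{"type":"number"}},"required":["targets"]}

```bash
mkdir -p pics
python3 - <<'E'
from plant import manip, cams
import cv2, numpy as np
for n in("top","side"):
    im=cams.grab_frame(n); cv2.imwrite(f"pics/{n}0.png",im[:,:,::-1]); c=cams.get_calibration(n); print({k:np.round(v,4).tolist() if not isinstance(v,str) else v for k,v in c.items()})
print(manip.state())
E
```

```text
{'camera_matrix': [[441.4865, 0.0, 316.4958], [0.0, 441.4865, 242.779], [0.0, 0.0, 1.0]], 'cam_to_world': [[-0.0175, 0.9961, -0.0865, 0.5639], [-0.9998, -0.0176, 0.0, 0.0685], [-0.0015, 0.0865, 0.9963, 0.8493], [0.0, 0.0, 0.0, 1.0]]}
{'camera_matrix': [[498.6187, 0.0, 326.1649], [0.0, 498.6187, 240.9662], [0.0, 0.0, 1.0]], 'cam_to_world': [[-0.9866, 0.1112, -0.1195, 0.5163], [-0.1632, -0.654, 0.7387, 0.7844], [0.004, 0.7483, 0.6634, 0.7307], [0.0, 0.0, 0.0, 1.0]]}
{'time': 0.1, 'joint_pos': array([-1.22700863e+00,  5.32843610e-02,  1.61416660e+00, -3.37171082e-06,
        1.47597617e+00, -1.18998156e-01]), 'joint_vel': array([ 2.95116220e-04, -1.23298419e-03, -2.71645392e-03, -1.02530350e-04,
       -1.24628440e-05, -1.55367728e-03]), 'joint_efforts': array([ 1.32837981e-04, -3.94904602e+01, -3.71362102e+01, -1.13729486e-04,
        3.92274684e-03,  3.73242881e-05]), 'tool_pos': array([ 0.27883674, -0.55872533,  0.23018404]), 'tool_rot': array([-9.11262082e-04,  9.73347449e-01,  2.29333606e-01, -1.04543353e-04]), 'contact_force': array([ 0.5105438 , -0.39073488,  0.0721116 ]), 'ft_torque': array([ 0.0320732 , -0.00295233,  0.04691104]), 'gripper_width': 0.9990292779992356}
```

View pics/top0.png

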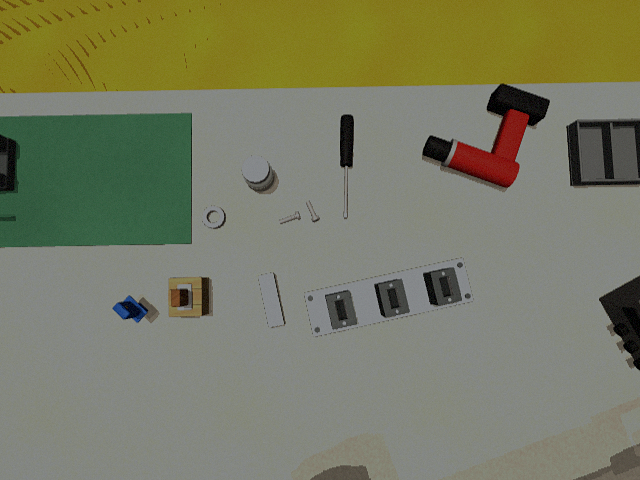

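View pics/side0.png

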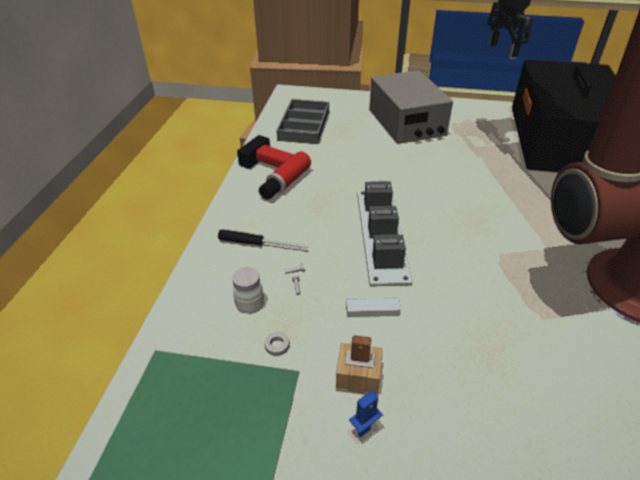

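The top view shows the holder with the feeler at about (185,297), the blue look-alike at (130,308), and the guides at about (341,308), (392,297) and (442,285). I'll zoom in to measure them.

Run:
```python
import cv2, numpy as np
t=cv2.imread("pics/top0.png"); s=cv2.imread("pics/side0.png")
r=lambda im,x,y,w,h,k:cv2.resize(im[y:y+h,x:x+w],None,fx=k,fy=k,interpolation=cv2.INTER_CUBIC)
o=np.zeros((600,800,3),np.uint8)
a=cv2.convertScaleAbs(r(t,300,250,180,90,4.4),alpha=1.5); o[:a.shape[0],:a.shape[1]]=a[:,:800]
b=cv2.convertScaleAbs(r(t,160,268,60,60,3.3),alpha=1.3); o[400:400+b.shape[0],:b.shape[1]]=b
c=cv2.convertScaleAbs(r(s,330,330,60,66,3),alpha=1.5); o[400:400+c.shape[0],210:210+c.shape[1]]=c
d=cv2.convertScaleAbs(r(s,350,175,66,66,3),alpha=2); o[400:400+d.shape[0],400:400+d.shape[1]]=d
d=cv2.convertScaleAbs(r(s,355,220,66,66,3),alpha=2); o[400:400+d.shape[0],600:600+d.shape[1]]=d
cv2.imwrite("pics/crop1.png",o)
```

```text
(no output)
```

View pics/crop1.png

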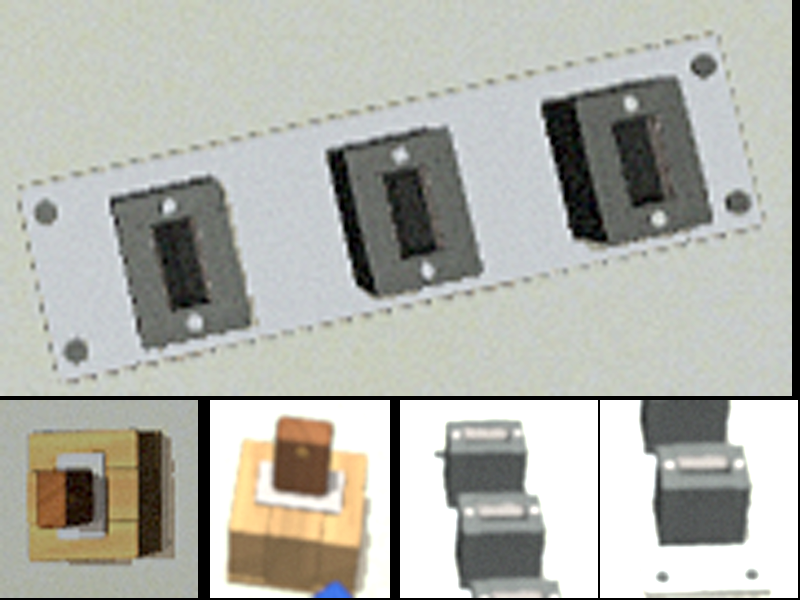

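```bash
cat > h.py <<'E'
import cv2, numpy as np
from plant import manip, cams
def ray(n,uv,z):
    c=cams.get_calibration(n);K=np.array(c["camera_matrix"]);T=np.array(c["cam_to_world"])
    d=np.linalg.solve(K,[uv[0],uv[1],1]);d=T[:3,:3]@(d*[1,-1,-1]);p=T[:3,3]
    return p+d*(z-p[2])/d[2]
def proj(n,P):
    c=cams.get_calibration(n);K=np.array(c["camera_matrix"]);T=np.array(c["cam_to_world"])
    q=T[:3,:3].T@(np.array(P)-T[:3,3])*[1,-1,-1];q=K@q;return q[:2]/q[2]
E
python3 - <<'E'
from h import *
t=cv2.imread("pics/top0.png"); s=cv2.imread("pics/side0.png")
def ref(g,uv,r=3):
    u,v=np.round(uv).astype(int);p=g[v-r:v+r+1,u-r:u+r+1].astype(float);w=np.clip(p-np.median(p)-12,0,None)
    Y,X=np.mgrid[v-r:v+r+1,u-r:u+r+1];return np.array([(w*X).sum(),(w*Y).sum()])/w.sum()
g=cv2.cvtColor(t,6);M=[]
for a,b in [((168,206),(195,322)),((400,155),(428,271)),((630,104),(658,218))]:
    P=[ray("top",ref(g,(np.array(c)+.5)/4.4-.5+[300,250]),.067) for c in(a,b)]
    d=P[0]-P[1];m=(P[0]+P[1])/2;M.append(m);print("mouth",m.round(4),"x-ax yaw",np.degrees(np.arctan2(d[1],d[0])).round(2),np.linalg.norm(d).round(4),"side px",proj("side",m).round(1))
d=M[0]-M[2];print("rail yaw",np.degrees(np.arctan2(-d[0],d[1])),np.linalg.norm(d))
hs=[ray("top",(np.array(c)+.5)/4.4-.5+[300,250],.012) for c in[(46,212),(76,351),(703,66),(738,202)]];print("holes mean",np.mean(hs,0))
hsv=cv2.cvtColor(t,40);hh=hsv[270:325,160:215]
def rect(mask,off,z,nm,n="top"):
    cs,_=cv2.findContours(mask.astype(np.uint8),0,2);c=max(cs,key=cv2.contourArea)
    q=cv2.boxPoints(cv2.minAreaRect(c))+off;P=np.array([ray(n,x,z) for x in q]);print(nm,q.round(1).tolist(),P.mean(0).round(4));print((P[:,:2]).round(4).tolist())
# print hue/sat/val samples
for nm,(x,y) in dict(topface=(45,500),wood=(85,440),collar=(80,460),side=(75,495),tan=(125,500)).items():
    u,v=int((x)/3.3+160),int((y-400)/3.3+268);print(nm,hsv[v,u])
H,S,V=[hh[...,i].astype(int) for i in range(3)]
rect((H<13)&(S>140)&(V>70),[160,270],.106,"handletop")
rect((S>60)&(V>110)|(H<13)&(S>120)&(V>40),[160,270],.052,"holder")
E
```

```text
mouth [0.5132 0.0275 0.067 ] x-ax yaw 12.08 0.0474 side px [388. 242.]
mouth [ 0.5321 -0.0655  0.067 ] x-ax yaw 11.7 0.0471 side px [382.3 212.6]
mouth [ 0.551  -0.1585  0.067 ] x-ax yaw 11.43 0.0469 side px [377.3 186.8]
rail yaw 11.495854197119538 0.1898675599539117
holes mean [ 0.5322256  -0.06557658  0.012     ]
topface [ 12 162 104]
wood [ 26  95 134]
collar [ 96   9 138]
side [ 11 198  36]
tan [ 19 128 131]
handletop [[175.4, 298.2], [177.0, 295.0], [179.0, 296.0], [177.4, 299.2]] [0.5413 0.3031 0.106 ]
[[0.5396, 0.306], [0.5448, 0.3034], [0.5431, 0.3001], [0.5379, 0.3027]]
holder [[168.0, 277.0], [201.0, 277.0], [201.0, 316.0], [168.0, 316.0]] [0.5407 0.307  0.052 ]
[[0.576, 0.337], [0.5749, 0.2776], [0.5054, 0.2772], [0.5064, 0.3362]]
```

Run:
```python
from h import *
f=lambda p,k,o,b:(np.array(p,float)-b+.5)/k-.5+o
print("collar",ray("top",f((81,495),3.3,[160,268],[0,400]),.056))
print("handle",ray("top",f((50,498),3.3,[160,268],[0,400]),.106))
for c in[(38,470),(66,470),(38,527),(66,527)]:print(ray("top",f(c,3.3,[160,268],[0,400]),.106).round(4))
print("side handletop",ray("side",f((304,423),3,[330,330],[210,400]),.106))
print("side collar",ray("side",f((300,488),3,[330,330],[210,400]),.056))
s=manip.state();q=s["tool_rot"]
from scipy.spatial.transform import Rotation as R
m=R.from_quat(np.r_[q[1:],q[0]]).as_matrix();print(m.round(3))
d=np.array([.541,.304,.2])-s["tool_pos"];print((m.T@d).round(4),np.degrees(np.arctan2(m[1,0],m[0,0])))
```

```text
collar [0.5407812  0.30634392 0.056     ]
handle [0.54100226 0.30705882 0.106     ]
[0.5552 0.3133 0.106 ]
[0.555  0.2991 0.106 ]
[0.5265 0.313  0.106 ]
[0.5263 0.2988 0.106 ]
side handletop [0.53880925 0.3020086  0.106     ]
side collar [0.53790779 0.30673688 0.056     ]
[[ 0.895  0.446 -0.001]
 [ 0.446 -0.895  0.002]
 [ 0.    -0.002 -1.   ]]
[ 0.6197 -0.6549  0.0315] 26.51568323256891
```

Request:
{"name": "jog_arm", "arguments": {
  "targets": [
    [0.028,-0.0299,0,0],
    [0.056,-0.0598,0,0],
    [0.084,-0.0897,0,0],
    [0.112,-0.1196,0,0],
    [0.14,-0.1495,0,0]
  ],
  "fingers": 0.5
}}

```text
time: 0.52
tool_pos: [0.3375, -0.3609, 0.2305]
tool_rot: [-0.001, 0.973, 0.229, -0.0]
contact_force: [0.6, 0.2, 0.5]
gripper_width: 0.499
```

Request:
{"name": "jog_arm", "arguments": {
  "targets": [
    [0.028,-0.0299,0,0],
    [0.056,-0.0598,0,0],
    [0.084,-0.0897,0,0],
    [0.112,-0.1196,0,0],
    [0.14,-0.1495,0,0]
  ]
}}

```text
time: 0.93
tool_pos: [0.3959, -0.1647, 0.2309]
tool_rot: [-0.0, 0.973, 0.229, 0.0]
contact_force: [-0.3, -0.6, 0.2]
gripper_width: 0.498
```

Request:
{"name": "jog_arm", "arguments": {
  "targets": [
    [0.028,-0.0299,0,0],
    [0.056,-0.0598,0,0],
    [0.084,-0.0897,0,0],
    [0.112,-0.1196,0,0],
    [0.14,-0.1495,0,0]
  ]
}}

```text
time: 1.35
tool_pos: [0.4544, 0.0318, 0.2311]
tool_rot: [0.0, 0.973, 0.229, 0.0]
contact_force: [0.6, -1.5, -0.1]
gripper_width: 0.497
```

Request:
{"name": "jog_arm", "arguments": {
  "targets": [
    [0.028,-0.0299,0,0],
    [0.056,-0.0598,0,0],
    [0.084,-0.0897,0,0],
    [0.112,-0.1196,0,0],
    [0.14,-0.1495,0,0]
  ]
}}

```text
time: 1.77
tool_pos: [0.5129, 0.2281, 0.2307]
tool_rot: [0.0, 0.973, 0.23, -0.0]
contact_force: [0.7, -0.5, 0.7]
gripper_width: 0.499
```

Request:
{"name": "jog_arm", "arguments": {
  "targets": [
    [0.028,-0.0299,0,6.5],
    [0.0594,-0.0598,0,13],
    [0.0594,-0.0598,0.02,20],
    [0.0594,-0.0598,0.05,26.5],
    [0.0594,-0.0598,0.06,26.5]
  ]
}}

```text
time: 2.18
tool_pos: [0.5373, 0.3058, 0.1661]
tool_rot: [0.001, 1.0, -0.0, -0.003]
contact_force: [-1.3, -0.6, -1.5]
gripper_width: 0.501
```

Request:
{"name": "jog_arm", "arguments": {
  "targets": [
    [0.003,0,0.02,0],
    [0.003,0,0.045,0],
    [0.003,0,0.07,0],
    [0.003,0,0.09,0],
    [0.003,0,0.1,0]
  ]
}}

```text
time: 2.6
tool_pos: [0.5405, 0.3045, 0.0678]
tool_rot: [0.001, 1.0, 0.001, -0.003]
contact_force: [0.2, -0.8, -0.7]
gripper_width: 0.498
```

Run:
```python
from h import *
s=manip.state();print(s["tool_pos"],s["tool_rot"],s["contact_force"])
im=[cv2.resize(cams.grab_frame(n)[v:v+120,u:u+110,::-1],None,fx=3.6,fy=4.8) for n,u,v in(("side",300,290),("top",130,240))]
cv2.imwrite("pics/g1.png",cv2.convertScaleAbs(np.hstack(im),alpha=1.4))
```

```text
[0.54045414 0.30449296 0.0677659 ] [ 0.00111383  0.99999519  0.00113313 -0.00266521] [ 0.15571488 -0.80113255 -0.69840977]
```

View pics/g1.png

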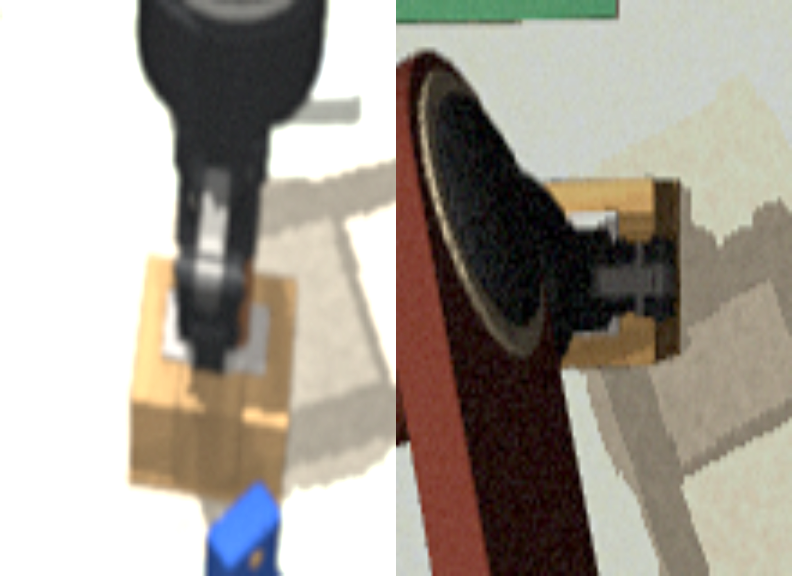

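The fingers straddle the handle; the finger tip is at (210,360), with the collar spanning 163–268. I'll close on it.

Request:
{"name": "jog_arm", "arguments": {
  "targets": [
    [0,-0.0015,0.001,0],
    [0,-0.0015,0.001,0],
    [0,-0.0015,0.001,0],
    [0,-0.0015,0.001,0],
    [0,-0.0015,0.001,0]
  ],
  "fingers": 0
}}

```text
time: 3.12
tool_pos: [0.5437, 0.3079, 0.0722]
tool_rot: [-0.001, 1.0, 0.0, 0.001]
contact_force: [0.3, 0.0, 3.6]
gripper_width: 0.18
```

Request:
{"name": "jog_arm", "arguments": {
  "targets": [
    [0,0,0,0],
    [0,0,0,0],
    [0,0,0,0]
  ]
}}

```text
time: 3.37
tool_pos: [0.5437, 0.3079, 0.0722]
tool_rot: [-0.001, 1.0, 0.0, 0.001]
contact_force: [0.2, -0.3, 5.3]
gripper_width: 0.18
```

Request:
{"name": "jog_arm", "arguments": {
  "targets": [
    [0,0,-0.005,0],
    [0,0,-0.01,0],
    [0,0,-0.015,0],
    [0,0,-0.015,0],
    [0,0,-0.015,0]
  ]
}}

```text
time: 3.78
tool_pos: [0.5426, 0.3074, 0.0855]
tool_rot: [-0.0, 1.0, 0.0, 0.0]
contact_force: [-0.1, -0.4, -1.9]
gripper_width: 0.177
```

Run:
```python
from h import *
s=manip.state();print({k:np.round(v,4) for k,v in s.items()})
im=[cv2.resize(cams.grab_frame(n)[v:v+120,u:u+110,::-1],None,fx=3.6,fy=4.8) for n,u,v in(("side",300,290),("top",130,240))]
cv2.imwrite("pics/g2.png",cv2.convertScaleAbs(np.hstack(im),alpha=1.4))
```

```text
{'time': np.float64(3.7833), 'joint_pos': array([0.3962, 0.1781, 1.7309, 0.    , 1.2323, 1.9667]), 'joint_vel': array([-0.003 ,  0.0069,  0.0073,  0.0006, -0.0003, -0.0006]), 'joint_efforts': array([ 8.70000e-03, -4.26285e+01, -3.46630e+01,  3.20000e-03,
        5.60000e-03, -0.00000e+00]), 'tool_pos': array([0.5426, 0.3074, 0.0855]), 'tool_rot': array([-1.e-04,  1.e+00,  2.e-04,  2.e-04]), 'contact_force': array([-0.1353, -0.3622, -1.9256]), 'ft_torque': array([ 0.046 , -0.0097, -0.0218]), 'gripper_width': np.float64(0.1772)}
```

View pics/g2.png

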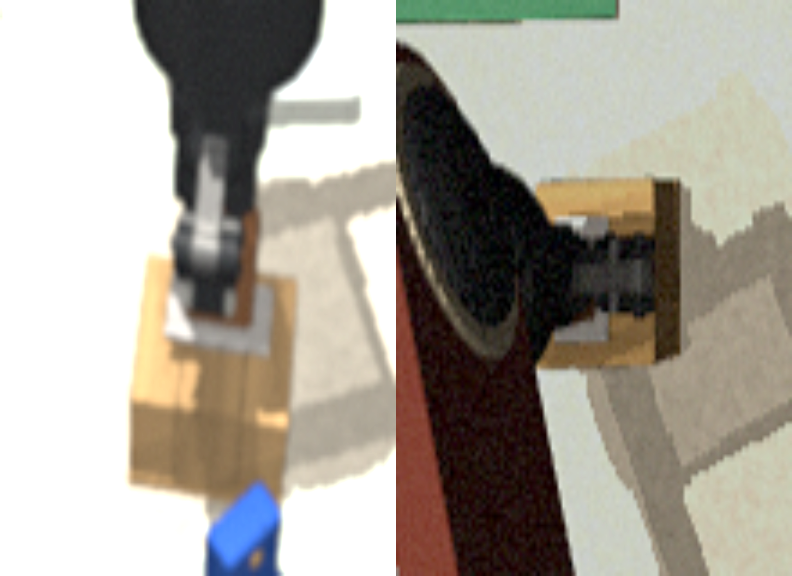

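The feeler is gripped and lifted, with the handle slightly to −x of the fingers. Next I'll raise it and carry it over the nearest (left) guide.

Request:
{"name": "jog_arm", "arguments": {
  "targets": [
    [0,0,-0.02,0],
    [0,0,-0.05,0],
    [0,0,-0.07,0],
    [0,0,-0.07,0]
  ]
}}

```text
time: 4.22
tool_pos: [0.5454, 0.3086, 0.161]
tool_rot: [-0.002, 1.0, 0.0, 0.004]
contact_force: [1.3, 1.1, -0.3]
gripper_width: 0.182
```

Request:
{"name": "jog_arm", "arguments": {
  "targets": [
    [-0.003,0.03,0,-2],
    [-0.007,0.07,0,-4],
    [-0.011,0.11,0,-6],
    [-0.014,0.15,0,-9],
    [-0.018,0.19,0,-11.5]
  ]
}}

```text
time: 4.63
tool_pos: [0.5233, 0.1158, 0.1536]
tool_rot: [0.0, 0.995, 0.102, -0.001]
contact_force: [0.9, -0.5, 0.2]
gripper_width: 0.179
```

Request:
{"name": "jog_arm", "arguments": {
  "targets": [
    [-0.01,0.03,0,0],
    [-0.02,0.06,0,0],
    [-0.0263,0.086,0,0],
    [-0.0263,0.086,0,0],
    [-0.0263,0.086,0,0]
  ]
}}

```text
time: 5.05
tool_pos: [0.5153, 0.027, 0.154]
tool_rot: [-0.0, 0.995, 0.099, -0.001]
contact_force: [0.2, -0.0, -1.4]
gripper_width: 0.18
```

Request:
{"name": "jog_arm", "arguments": {
  "targets": [
    [0,0,0,0],
    [0,0,0,0],
    [0,0,0,0]
  ]
}}

```text
time: 5.3
tool_pos: [0.5159, 0.029, 0.1549]
tool_rot: [-0.0, 0.995, 0.101, -0.0]
contact_force: [1.1, 0.6, -0.6]
gripper_width: 0.176
```

Request:
{"name": "jog_arm", "arguments": {
  "targets": [
    [0,0,0.005,0],
    [0,0,0.012,0],
    [0,0,0.016,0],
    [0,0,0.016,0],
    [0,0,0.016,0]
  ]
}}

```text
time: 5.72
tool_pos: [0.5156, 0.0281, 0.1384]
tool_rot: [-0.0, 0.995, 0.1, -0.001]
contact_force: [-1.2, -0.5, -1.0]
gripper_width: 0.18
```

Run:
```python
from h import *
s=manip.state();print(s["tool_pos"],s["contact_force"])
im=[cv2.resize(cams.grab_frame(n)[v:v+110,u:u+80,::-1],None,fx=5,fy=5,interpolation=2) for n,u,v in(("side",350,170),("top",300,240))]
cv2.imwrite("pics/m1.png",cv2.convertScaleAbs(np.hstack(im),alpha=1.6))
```

```text
[0.51555045 0.02807347 0.13844636] [-1.17277105 -0.45328386 -0.98473341]
```

View pics/m1.png

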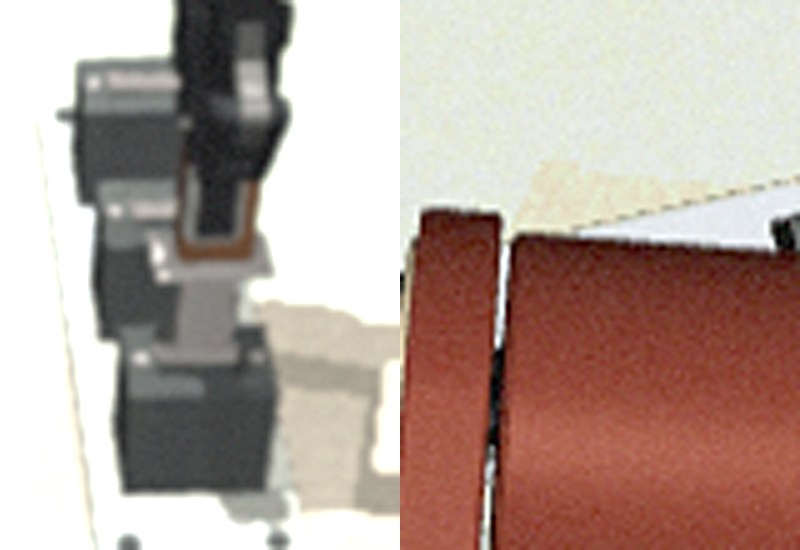

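Run:
```python
from h import *
M=np.array([.5132,.0275,.067]);ax=np.array([.98,.1994,0]);ay=np.array([-.1994,.98,0])
for nm,P in dict(mouth=M,s1=M+ax*.0235,s2=M-ax*.0235,tip=M+[0,0,.0074],tipA=M+ax*.011+ay*.003+[0,0,.0074],tipB=M-ax*.011+ay*.003+[0,0,.0074],gA=M+ax*.03+ay*.022,gB=M-ax*.03+ay*.022,
  cA=M+ax*.023+ay*.013+[0,0,.0514],cB=M-ax*.023+ay*.013+[0,0,.0514]).items(): print(nm,((proj("side",P)-[350,170])*5+2).round(1))
```

```text
mouth [192.1 361.8]
s1 [133.7 363. ]
s2 [250.4 360.5]
tip [193.7 347.9]
tipA [167.1 353.5]
tipB [222.2 352.3]
gA [123.5 400.6]
gB [275.  397.2]
cA [148.3 285.4]
cB [267.8 282.9]
```

The side view shows the blade tip just above the left mouth, at (207,358) between the screws at (140,357) and (258,357). That's aligned to within about 2 mm, so I'll descend gently.

Request:
{"name": "jog_arm", "arguments": {
  "targets": [
    [0.001,0,0.004,0],
    [0.001,0,0.009,0],
    [0.001,0,0.014,0],
    [0.001,0,0.018,0],
    [0.001,0,0.018,0]
  ]
}}

```text
time: 6.23
tool_pos: [0.5161, 0.0281, 0.1197]
tool_rot: [-0.0, 0.995, 0.1, -0.001]
contact_force: [0.5, -0.6, -1.1]
gripper_width: 0.179
```

Request:
{"name": "jog_arm", "arguments": {
  "targets": [
    [0,0,0.0005,0],
    [0,0,0.001,0],
    [0,0,0.0015,0],
    [0,0,0.002,0]
  ]
}}

```text
time: 6.57
tool_pos: [0.5172, 0.0281, 0.1196]
tool_rot: [0.0, 0.995, 0.1, 0.0]
contact_force: [0.3, -0.1, -1.5]
gripper_width: 0.182
```

Request:
{"name": "jog_arm", "arguments": {
  "targets": [
    [0,0,0.0005,0],
    [0,0,0.001,0],
    [0,0,0.0015,0],
    [0,0,0.002,0],
    [0,0,0.0025,0]
  ]
}}

```text
time: 6.98
tool_pos: [0.517, 0.0281, 0.1168]
tool_rot: [-0.0, 0.995, 0.1, 0.0]
contact_force: [-0.2, -0.0, -1.3]
gripper_width: 0.178
```

Request:
{"name": "jog_arm", "arguments": {
  "targets": [
    [0,0,0.0004,0],
    [0,0,0.0008,0],
    [0,0,0.0012,0],
    [0,0,0.0016,0],
    [0,0,0.002,0]
  ]
}}

```text
time: 7.4
tool_pos: [0.517, 0.0281, 0.1148]
tool_rot: [0.0, 0.995, 0.1, -0.0]
contact_force: [-0.5, -0.3, -1.4]
gripper_width: 0.178
```

Request:
{"name": "jog_arm", "arguments": {
  "targets": [
    [0,0,0.0004,0],
    [0,0,0.0008,0],
    [0,0,0.0012,0],
    [0,0,0.0016,0],
    [0,0,0.002,0]
  ]
}}

```text
time: 7.82
tool_pos: [0.517, 0.0281, 0.1128]
tool_rot: [-0.0, 0.995, 0.1, 0.0]
contact_force: [-0.4, -0.4, -1.5]
gripper_width: 0.179
```

Request:
{"name": "jog_arm", "arguments": {
  "targets": [
    [0,0,0.0004,0],
    [0,0,0.0008,0],
    [0,0,0.0012,0],
    [0,0,0.0016,0],
    [0,0,0.002,0]
  ]
}}

```text
time: 8.23
tool_pos: [0.517, 0.0281, 0.1108]
tool_rot: [0.0, 0.995, 0.1, 0.0]
contact_force: [0.4, -0.1, -1.8]
gripper_width: 0.181
```

Request:
{"name": "jog_arm", "arguments": {
  "targets": [
    [0,0,0.0006,0],
    [0,0,0.0012,0],
    [0,0,0.0018,0],
    [0,0,0.0024,0],
    [0,0,0.003,0]
  ]
}}

```text
time: 8.65
tool_pos: [0.517, 0.0281, 0.1078]
tool_rot: [-0.0, 0.995, 0.1, 0.0]
contact_force: [-0.7, -0.5, -1.6]
gripper_width: 0.177
```

Request:
{"name": "jog_arm", "arguments": {
  "targets": [
    [0,0,0.0006,0],
    [0,0,0.0012,0],
    [0,0,0.0018,0],
    [0,0,0.0024,0],
    [0,0,0.003,0]
  ]
}}

```text
time: 9.07
tool_pos: [0.5175, 0.028, 0.1056]
tool_rot: [0.0, 0.995, 0.1, 0.001]
contact_force: [-1.1, 0.3, 3.6]
gripper_width: 0.179
```

Request:
{"name": "jog_arm", "arguments": {
  "targets": [
    [0,0,0.0006,0],
    [0,0,0.0012,0],
    [0,0,0.0018,0],
    [0,0,0.0024,0],
    [0,0,0.003,0]
  ]
}}

```text
time: 9.48
tool_pos: [0.5176, 0.0281, 0.1023]
tool_rot: [0.0, 0.995, 0.1, 0.001]
contact_force: [-0.2, -0.7, 3.6]
gripper_width: 0.18
```

Request:
{"name": "jog_arm", "arguments": {
  "targets": [
    [0,0,0.0004,0],
    [0,0,0.0008,0],
    [0,0,0.0012,0],
    [0,0,0.0016,0],
    [0,0,0.002,0]
  ]
}}

```text
time: 9.9
tool_pos: [0.5173, 0.028, 0.1001]
tool_rot: [0.0, 0.995, 0.1, 0.0]
contact_force: [-0.3, 0.5, 6.3]
gripper_width: 0.181
```

Request:
{"name": "jog_arm", "arguments": {
  "targets": [
    [0,0,0.0003,0],
    [0,0,0.0006,0],
    [0,0,0.0009,0],
    [0,0,0.0012,0],
    [0,0,0.0015,0]
  ]
}}

```text
time: 10.32
tool_pos: [0.517, 0.0281, 0.098]
tool_rot: [-0.0, 0.995, 0.1, -0.0]
contact_force: [0.7, 0.4, 2.7]
gripper_width: 0.176
```

Run:
```python
from h import *
s=manip.state();print(s["tool_pos"],s["contact_force"],s["ft_torque"])
im=cv2.resize(cams.grab_frame("side")[170:280,350:430,::-1],None,fx=5,fy=5,interpolation=2)
cv2.imwrite("pics/m2.png",cv2.convertScaleAbs(im,alpha=1.6))
M=np.array([.5132,.0275,.067]);ax=np.array([.98,.1994,0]);ay=np.array([-.1994,.98,0])
for h in(.0,.005,.010,.015,.02): print(h,[((proj("side",M+k*ax*.023+ay*.013+[0,0,h])-[350,170])*5+[9,-3]).round(1).tolist() for k in(1,-1)])
```

```text
[0.51695814 0.02808127 0.09801288] [0.70949108 0.37800862 2.67290814] [ 0.00129149 -0.22533282  0.00212166]
0.0 [[145.6, 379.8], [261.0, 377.3]]
0.005 [[146.5, 370.4], [262.3, 367.9]]
0.01 [[147.4, 361.0], [263.6, 358.5]]
0.015 [[148.4, 351.5], [264.9, 349.0]]
0.02 [[149.3, 341.9], [266.3, 339.4]]
```

View pics/m2.png

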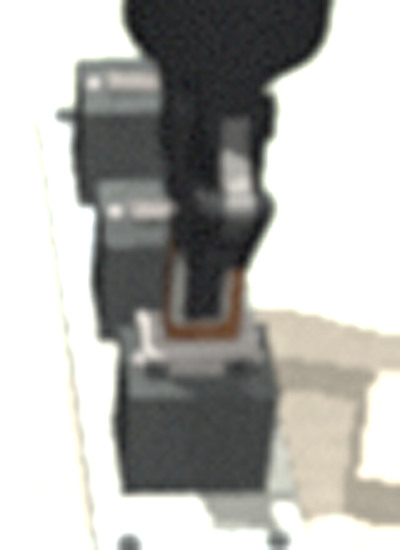

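The collar's bottom edge is about 10 mm above the guide top (row 360), so the blade is about 33 mm in. The push peaked near 8 N and fell to about 4 N, which fits the right guide. I'll go a bit further to check that the drag stays steady.

Request:
{"name": "jog_arm", "arguments": {
  "targets": [
    [0,0,0.0006,0],
    [0,0,0.0012,0],
    [0,0,0.0018,0],
    [0,0,0.0024,0],
    [0,0,0.003,0]
  ]
}}

```text
time: 10.78
tool_pos: [0.5167, 0.0281, 0.095]
tool_rot: [-0.0, 0.995, 0.1, -0.0]
contact_force: [0.3, -0.7, 2.9]
gripper_width: 0.178
```

Request:
{"name": "jog_arm", "arguments": {
  "targets": [
    [0,0,0.0006,0],
    [0,0,0.0012,0],
    [0,0,0.0018,0],
    [0,0,0.0024,0],
    [0,0,0.003,0]
  ]
}}

```text
time: 11.2
tool_pos: [0.517, 0.0281, 0.0922]
tool_rot: [-0.0, 0.995, 0.1, -0.0]
contact_force: [0.3, -0.3, 1.6]
gripper_width: 0.175
```

Drag is steady at 3–4 N, so the left guide looks right. I'll still test the other two in order, which means withdrawing and shifting +95 mm along tool y.

Request:
{"name": "jog_arm", "arguments": {
  "targets": [
    [0,0,-0.005,0],
    [0,0,-0.015,0],
    [0,0,-0.03,0],
    [0,0,-0.045,0],
    [0,0,-0.062,0]
  ]
}}

```text
time: 11.62
tool_pos: [0.5164, 0.0283, 0.1549]
tool_rot: [-0.0, 0.995, 0.1, -0.001]
contact_force: [0.6, 0.3, -1.9]
gripper_width: 0.175
```

Request:
{"name": "jog_arm", "arguments": {
  "targets": [
    [0,0.02,0,0],
    [0,0.05,0,0],
    [0,0.08,0,0],
    [0,0.095,0,0],
    [0,0.095,0,0]
  ]
}}

```text
time: 12.03
tool_pos: [0.5365, -0.0676, 0.1552]
tool_rot: [0.0, 0.995, 0.099, 0.0]
contact_force: [-0.6, 0.5, -1.5]
gripper_width: 0.178
```

Request:
{"name": "jog_arm", "arguments": {
  "targets": [
    [0,0,0.003,0],
    [0,0,0.009,0],
    [0,0,0.015,0],
    [0,0,0.016,0],
    [0,0,0.016,0]
  ]
}}

```text
time: 12.45
tool_pos: [0.5351, -0.064, 0.1369]
tool_rot: [-0.0, 0.995, 0.101, -0.001]
contact_force: [-0.1, 0.1, -0.7]
gripper_width: 0.183
```

Run:
```python
from h import *
s=manip.state();print(s["tool_pos"],s["contact_force"],s["ft_torque"])
im=[cv2.resize(cams.grab_frame(n)[v:v+110,u:u+80,::-1],None,fx=5,fy=5,interpolation=2) for n,u,v in(("side",350,145),("top",340,240))]
cv2.imwrite("pics/m3.png",cv2.convertScaleAbs(np.hstack(im),alpha=1.6))
```

```text
[ 0.53506443 -0.06397377  0.13694703] [-0.13909039  0.07517038 -0.73319347] [-0.06903026 -0.05115526 -0.00679427]
```

View pics/m3.png

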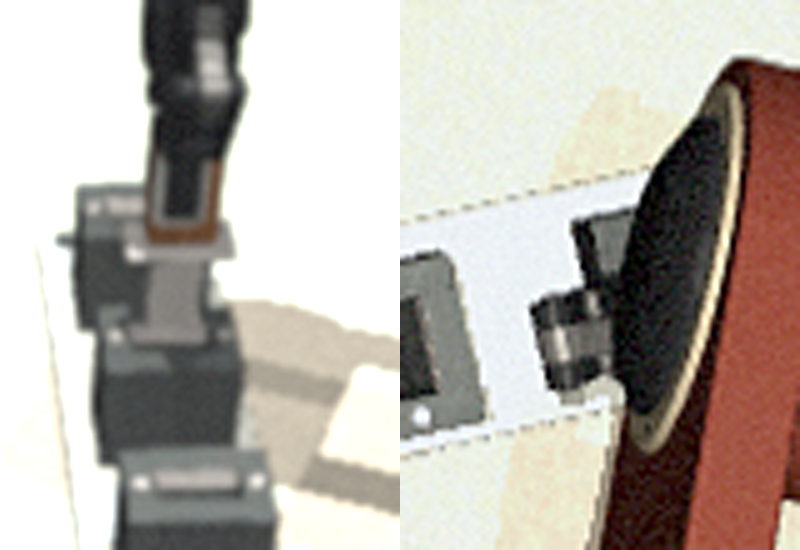

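The blade is centred between the middle guide's screws, (114,335) and (225,335), within about 3 mm. Descending gently.

Request:
{"name": "jog_arm", "arguments": {
  "targets": [
    [0.001,0,0.004,0],
    [0.002,0,0.009,0],
    [0.002,0,0.014,0],
    [0.002,0,0.018,0],
    [0.002,0,0.019,0]
  ]
}}

```text
time: 12.97
tool_pos: [0.5372, -0.0644, 0.1179]
tool_rot: [-0.0, 0.995, 0.1, -0.001]
contact_force: [-0.9, -0.3, -1.7]
gripper_width: 0.173
```

Request:
{"name": "jog_arm", "arguments": {
  "targets": [
    [0,0,0.0004,0],
    [0,0,0.0008,0],
    [0,0,0.0012,0],
    [0,0,0.0016,0],
    [0,0,0.002,0]
  ]
}}

```text
time: 13.38
tool_pos: [0.5382, -0.0647, 0.1176]
tool_rot: [0.0, 0.995, 0.1, 0.0]
contact_force: [-1.5, 0.2, -1.3]
gripper_width: 0.178
```

Request:
{"name": "jog_arm", "arguments": {
  "targets": [
    [0,0,0.0004,0],
    [0,0,0.0008,0],
    [0,0,0.0012,0],
    [0,0,0.0016,0],
    [0,0,0.002,0]
  ]
}}

```text
time: 13.8
tool_pos: [0.5379, -0.0646, 0.1153]
tool_rot: [-0.0, 0.995, 0.1, 0.0]
contact_force: [0.6, 0.6, -2.2]
gripper_width: 0.178
```

Request:
{"name": "jog_arm", "arguments": {
  "targets": [
    [0,0,0.0004,0],
    [0,0,0.0008,0],
    [0,0,0.0012,0],
    [0,0,0.0016,0],
    [0,0,0.002,0]
  ]
}}

```text
time: 14.22
tool_pos: [0.538, -0.0646, 0.1133]
tool_rot: [-0.0, 0.995, 0.1, -0.0]
contact_force: [-0.4, 0.8, -1.1]
gripper_width: 0.18
```

Request:
{"name": "jog_arm", "arguments": {
  "targets": [
    [0,0,0.0003,0],
    [0,0,0.0006,0],
    [0,0,0.0009,0],
    [0,0,0.0012,0],
    [0,0,0.0015,0]
  ]
}}

```text
time: 14.63
tool_pos: [0.538, -0.0646, 0.1118]
tool_rot: [0.0, 0.995, 0.1, -0.0]
contact_force: [-0.5, 0.1, -1.2]
gripper_width: 0.18
```

Request:
{"name": "jog_arm", "arguments": {
  "targets": [
    [0,0,0.0003,0],
    [0,0,0.0006,0],
    [0,0,0.0009,0],
    [0,0,0.0012,0],
    [0,0,0.0015,0]
  ]
}}

```text
time: 15.05
tool_pos: [0.538, -0.0646, 0.1103]
tool_rot: [0.0, 0.995, 0.1, 0.0]
contact_force: [0.8, 0.1, -1.7]
gripper_width: 0.178
```

Request:
{"name": "jog_arm", "arguments": {
  "targets": [
    [0,0,0.0003,0],
    [0,0,0.0006,0],
    [0,0,0.0009,0],
    [0,0,0.0012,0],
    [0,0,0.0015,0]
  ]
}}

```text
time: 15.47
tool_pos: [0.5379, -0.0646, 0.1087]
tool_rot: [-0.0, 0.995, 0.1, -0.0]
contact_force: [-0.0, -0.9, -1.0]
gripper_width: 0.177
```

Request:
{"name": "jog_arm", "arguments": {
  "targets": [
    [0,0,0.0003,0],
    [0,0,0.0006,0],
    [0,0,0.0009,0],
    [0,0,0.0012,0],
    [0,0,0.0012,0]
  ]
}}

```text
time: 15.88
tool_pos: [0.538, -0.0646, 0.1075]
tool_rot: [0.0, 0.995, 0.1, -0.0]
contact_force: [0.2, -0.6, -1.8]
gripper_width: 0.174
```

Request:
{"name": "jog_arm", "arguments": {
  "targets": [
    [0,0,0.0003,0],
    [0,0,0.0006,0],
    [0,0,0.0009,0],
    [0,0,0.0012,0],
    [0,0,0.0012,0]
  ]
}}

```text
time: 16.3
tool_pos: [0.5381, -0.0647, 0.1066]
tool_rot: [0.0, 0.995, 0.1, 0.0]
contact_force: [-0.1, 0.0, 0.1]
gripper_width: 0.181
```

Request:
{"name": "jog_arm", "arguments": {
  "targets": [
    [0,0,0.0003,0],
    [0,0,0.0006,0],
    [0,0,0.0008,0],
    [0,0,0.0008,0]
  ]
}}

```text
time: 16.63
tool_pos: [0.5383, -0.0647, 0.1062]
tool_rot: [0.0, 0.995, 0.1, 0.0]
contact_force: [-0.0, -0.3, 3.5]
gripper_width: 0.175
```

Request:
{"name": "jog_arm", "arguments": {
  "targets": [
    [0,0,0.0003,0],
    [0,0,0.0006,0],
    [0,0,0.0008,0],
    [0,0,0.0008,0]
  ]
}}

```text
time: 16.97
tool_pos: [0.5385, -0.0648, 0.1058]
tool_rot: [0.0, 0.995, 0.1, 0.001]
contact_force: [-1.4, -1.2, 6.8]
gripper_width: 0.176
```

Request:
{"name": "jog_arm", "arguments": {
  "targets": [
    [0,0,0.0004,0],
    [0,0,0.0008,0],
    [0,0,0.001,0],
    [0,0,0.001,0]
  ]
}}

```text
time: 17.3
tool_pos: [0.5387, -0.0648, 0.1054]
tool_rot: [0.0, 0.995, 0.1, 0.001]
contact_force: [-3.1, -0.6, 7.5]
gripper_width: 0.179
```

Request:
{"name": "jog_arm", "arguments": {
  "targets": [
    [0,0,0.0004,0],
    [0,0,0.0008,0],
    [0,0,0.001,0],
    [0,0,0.001,0]
  ]
}}

```text
time: 17.63
tool_pos: [0.5389, -0.0648, 0.1048]
tool_rot: [0.0, 0.995, 0.1, 0.001]
contact_force: [-2.8, -0.6, 10.4]
gripper_width: 0.18
```

The push has climbed about 5–6 N/mm to 12 N and is still rising, so the middle guide is the tight one. I'll stop, withdraw and go to the right guide.

Request:
{"name": "jog_arm", "arguments": {
  "targets": [
    [0,0,-0.005,0],
    [0,0,-0.015,0],
    [0,0,-0.03,0],
    [0,0,-0.045,0],
    [0,0,-0.052,0]
  ]
}}

```text
time: 18.05
tool_pos: [0.5385, -0.0646, 0.1566]
tool_rot: [0.0, 0.995, 0.1, 0.001]
contact_force: [1.2, 0.1, -0.8]
gripper_width: 0.178
```

Request:
{"name": "jog_arm", "arguments": {
  "targets": [
    [0,0.02,0,0],
    [0,0.05,0,0],
    [0,0.08,0,0],
    [0,0.095,0,0],
    [0,0.095,0,0]
  ]
}}

```text
time: 18.47
tool_pos: [0.557, -0.1601, 0.1545]
tool_rot: [0.0, 0.995, 0.099, -0.0]
contact_force: [0.0, 1.4, -1.5]
gripper_width: 0.177
```

Request:
{"name": "jog_arm", "arguments": {
  "targets": [
    [0,0,0.003,0],
    [0,0,0.009,0],
    [0,0,0.015,0],
    [0,0,0.016,0],
    [0,0,0.016,0]
  ]
}}

```text
time: 18.88
tool_pos: [0.5561, -0.1565, 0.1374]
tool_rot: [-0.001, 0.995, 0.101, -0.001]
contact_force: [-0.2, -0.1, -1.1]
gripper_width: 0.18
```

Run:
```python
from h import *
s=manip.state();print(s["tool_pos"],s["contact_force"],s["ft_torque"])
im=cv2.resize(cams.grab_frame("side")[125:225,340:420,::-1],None,fx=6,fy=6,interpolation=2)
cv2.imwrite("pics/m4.png",cv2.convertScaleAbs(im,alpha=1.6))
M=np.array([.551,-.1585,.067]);ax=np.array([.98,.1994,0]);ay=np.array([-.1994,.98,0]);z=s["tool_pos"][2]
f=lambda P:((proj("side",P)-[340,125])*6+2.5).round(1).tolist()
print("screws",f(M+ax*.0235),f(M-ax*.0235))
for dz in(.02,.029):print(dz,[f(M+k*ax*.023+ay*.013+[0,0,z-dz-.067]) for k in(1,-1)],[f(M+k*ax*.011+ay*.003+[0,0,z-dz-.044-.067]) for k in(1,-1)])
```

```text
[ 0.55610543 -0.15650002  0.13739891] [-0.16673494 -0.14522203 -1.07047492] [0.03842171 0.0200954  0.00874653]
screws [164.8, 374.6] [287.6, 372.4]
0.02 [[177.7, 282.5], [302.6, 280.4]] [[199.4, 364.8], [257.2, 363.7]]
0.029 [[176.2, 303.1], [300.4, 300.9]] [[197.9, 384.2], [255.4, 383.2]]
```

View pics/m4.png

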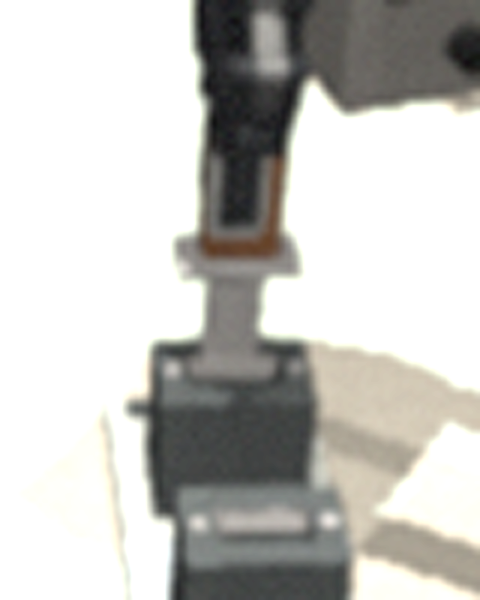

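The blade (205–262) is centred between the right guide's screws, (172,368) and (293,368). The collar's bottom edge at row 274 shows no slip in the hand. Descending.

Request:
{"name": "jog_arm", "arguments": {
  "targets": [
    [0,0,0.004,0],
    [0,0,0.009,0],
    [0,0,0.014,0],
    [0,0,0.018,0],
    [0,0,0.019,0]
  ]
}}

```text
time: 19.35
tool_pos: [0.5562, -0.1574, 0.1184]
tool_rot: [-0.0, 0.995, 0.1, -0.001]
contact_force: [-0.4, -0.4, -1.0]
gripper_width: 0.182
```

Request:
{"name": "jog_arm", "arguments": {
  "targets": [
    [0,0,0.0004,0],
    [0,0,0.0008,0],
    [0,0,0.0012,0],
    [0,0,0.0016,0],
    [0,0,0.002,0]
  ]
}}

```text
time: 19.77
tool_pos: [0.5571, -0.1578, 0.1181]
tool_rot: [0.0, 0.995, 0.1, 0.0]
contact_force: [0.6, -0.8, -0.9]
gripper_width: 0.181
```

Request:
{"name": "jog_arm", "arguments": {
  "targets": [
    [0,0,0.0006,0],
    [0,0,0.0012,0],
    [0,0,0.0018,0],
    [0,0,0.0024,0],
    [0,0,0.003,0]
  ]
}}

```text
time: 20.18
tool_pos: [0.5569, -0.1577, 0.1147]
tool_rot: [0.0, 0.995, 0.1, -0.0]
contact_force: [0.4, -0.4, -1.3]
gripper_width: 0.175
```

Request:
{"name": "jog_arm", "arguments": {
  "targets": [
    [0,0,0.0006,0],
    [0,0,0.0012,0],
    [0,0,0.0018,0],
    [0,0,0.0024,0],
    [0,0,0.003,0]
  ]
}}

```text
time: 20.6
tool_pos: [0.5569, -0.1577, 0.1118]
tool_rot: [0.0, 0.995, 0.1, 0.0]
contact_force: [-0.1, -0.5, -1.3]
gripper_width: 0.18
```

Request:
{"name": "jog_arm", "arguments": {
  "targets": [
    [0,0,0.0006,0],
    [0,0,0.0012,0],
    [0,0,0.0018,0],
    [0,0,0.0024,0],
    [0,0,0.003,0]
  ]
}}

```text
time: 21.02
tool_pos: [0.5569, -0.1577, 0.1087]
tool_rot: [-0.0, 0.995, 0.1, 0.0]
contact_force: [0.0, -0.1, -1.9]
gripper_width: 0.176
```

Request:
{"name": "jog_arm", "arguments": {
  "targets": [
    [0,0,0.0004,0],
    [0,0,0.0008,0],
    [0,0,0.0012,0],
    [0,0,0.0016,0],
    [0,0,0.002,0]
  ]
}}

```text
time: 21.43
tool_pos: [0.5569, -0.1577, 0.1068]
tool_rot: [-0.0, 0.995, 0.1, -0.0]
contact_force: [-0.4, 0.8, -1.4]
gripper_width: 0.177
```

Request:
{"name": "jog_arm", "arguments": {
  "targets": [
    [0,0,0.0004,0],
    [0,0,0.0008,0],
    [0,0,0.0012,0],
    [0,0,0.0016,0],
    [0,0,0.002,0]
  ]
}}

```text
time: 21.85
tool_pos: [0.5569, -0.1577, 0.1048]
tool_rot: [-0.0, 0.995, 0.1, 0.0]
contact_force: [0.3, 0.7, -1.0]
gripper_width: 0.183
```

Request:
{"name": "jog_arm", "arguments": {
  "targets": [
    [0,0,0.0006,0],
    [0,0,0.0012,0],
    [0,0,0.0018,0],
    [0,0,0.0024,0],
    [0,0,0.003,0]
  ]
}}

```text
time: 22.27
tool_pos: [0.5569, -0.1577, 0.1017]
tool_rot: [-0.0, 0.995, 0.1, -0.0]
contact_force: [-0.6, 0.3, -1.3]
gripper_width: 0.181
```

Request:
{"name": "jog_arm", "arguments": {
  "targets": [
    [0,0,0.0006,0],
    [0,0,0.0012,0],
    [0,0,0.0018,0],
    [0,0,0.0024,0],
    [0,0,0.003,0]
  ]
}}

```text
time: 22.68
tool_pos: [0.5569, -0.1577, 0.0988]
tool_rot: [0.0, 0.995, 0.1, -0.0]
contact_force: [0.2, 1.5, -1.9]
gripper_width: 0.179
```

Request:
{"name": "jog_arm", "arguments": {
  "targets": [
    [0,0,0.0006,0],
    [0,0,0.0012,0],
    [0,0,0.0018,0],
    [0,0,0.0024,0],
    [0,0,0.003,0]
  ]
}}

```text
time: 23.1
tool_pos: [0.5569, -0.1577, 0.0957]
tool_rot: [-0.0, 0.995, 0.1, 0.0]
contact_force: [-0.4, -0.0, -1.2]
gripper_width: 0.176
```

No drag at all in the right guide, so it's the loose one. Going back to the left guide to seat the feeler.

Request:
{"name": "jog_arm", "arguments": {
  "targets": [
    [0,0,-0.01,0],
    [0,0,-0.025,0],
    [0,0,-0.045,0],
    [0,0,-0.06,0],
    [0,0,-0.06,0]
  ]
}}

```text
time: 23.52
tool_pos: [0.5594, -0.1587, 0.161]
tool_rot: [0.002, 0.995, 0.1, 0.004]
contact_force: [1.0, -0.5, -0.5]
gripper_width: 0.18
```

Request:
{"name": "jog_arm", "arguments": {
  "targets": [
    [-0.002,-0.03,0,0],
    [-0.002,-0.07,0,0],
    [-0.002,-0.11,0,0],
    [-0.002,-0.15,0,0],
    [-0.002,-0.18,0,0]
  ]
}}

```text
time: 23.93
tool_pos: [0.5177, 0.0207, 0.1551]
tool_rot: [-0.001, 0.995, 0.101, -0.0]
contact_force: [1.4, -0.5, -1.6]
gripper_width: 0.176
```

Request:
{"name": "jog_arm", "arguments": {
  "targets": [
    [0,-0.006,0,0],
    [0,-0.01,0,0],
    [0,-0.01,0,0],
    [0,-0.01,0,0],
    [0,-0.01,0,0]
  ]
}}

```text
time: 24.35
tool_pos: [0.5173, 0.0269, 0.1557]
tool_rot: [0.0, 0.995, 0.1, -0.0]
contact_force: [0.5, -0.8, -0.8]
gripper_width: 0.177
```

Request:
{"name": "jog_arm", "arguments": {
  "targets": [
    [0,0,0.004,0],
    [0,0,0.01,0],
    [0,0,0.015,0],
    [0,0,0.016,0],
    [0,0,0.016,0]
  ]
}}

```text
time: 24.77
tool_pos: [0.5163, 0.0279, 0.1386]
tool_rot: [-0.0, 0.995, 0.1, -0.001]
contact_force: [0.4, -0.8, -1.0]
gripper_width: 0.18
```

Same spot as before (0.516, 0.028), so I'll descend to just before the pads and then go slowly.

Request:
{"name": "jog_arm", "arguments": {
  "targets": [
    [0,0,0.004,0],
    [0,0,0.009,0],
    [0,0,0.014,0],
    [0,0,0.019,0],
    [0,0,0.022,0]
  ]
}}

```text
time: 25.18
tool_pos: [0.5165, 0.0281, 0.1167]
tool_rot: [-0.0, 0.995, 0.1, -0.001]
contact_force: [0.3, 0.0, -1.6]
gripper_width: 0.179
```

Request:
{"name": "jog_arm", "arguments": {
  "targets": [
    [0,0,0.001,0],
    [0,0,0.002,0],
    [0,0,0.003,0],
    [0,0,0.004,0],
    [0,0,0.005,0]
  ]
}}

```text
time: 25.6
tool_pos: [0.5172, 0.0281, 0.113]
tool_rot: [0.0, 0.995, 0.1, 0.0]
contact_force: [0.2, 0.4, -1.8]
gripper_width: 0.18
```

Request:
{"name": "jog_arm", "arguments": {
  "targets": [
    [0,0,0.0006,0],
    [0,0,0.0012,0],
    [0,0,0.0018,0],
    [0,0,0.0024,0],
    [0,0,0.003,0]
  ]
}}

```text
time: 26.02
tool_pos: [0.5171, 0.0281, 0.1098]
tool_rot: [0.0, 0.995, 0.1, 0.0]
contact_force: [0.5, 0.8, -2.0]
gripper_width: 0.179
```

Request:
{"name": "jog_arm", "arguments": {
  "targets": [
    [0,0,0.0006,0],
    [0,0,0.0012,0],
    [0,0,0.0018,0],
    [0,0,0.0024,0],
    [0,0,0.003,0]
  ]
}}

```text
time: 26.43
tool_pos: [0.5171, 0.0279, 0.1069]
tool_rot: [0.0, 0.995, 0.1, 0.0]
contact_force: [-0.2, 0.1, -1.2]
gripper_width: 0.18
```

Request:
{"name": "jog_arm", "arguments": {
  "targets": [
    [0,0,0.0006,0],
    [0,0,0.0012,0],
    [0,0,0.0018,0],
    [0,0,0.0024,0],
    [0,0,0.003,0]
  ]
}}

```text
time: 26.85
tool_pos: [0.5177, 0.0281, 0.1046]
tool_rot: [0.0, 0.995, 0.1, 0.001]
contact_force: [0.1, 0.1, 3.8]
gripper_width: 0.177
```

Request:
{"name": "jog_arm", "arguments": {
  "targets": [
    [0,0,0.0006,0],
    [0,0,0.0012,0],
    [0,0,0.0018,0],
    [0,0,0.0024,0],
    [0,0,0.003,0]
  ]
}}

```text
time: 27.27
tool_pos: [0.5175, 0.0281, 0.1012]
tool_rot: [0.0, 0.995, 0.1, 0.001]
contact_force: [0.7, 0.1, 4.8]
gripper_width: 0.178
```

Request:
{"name": "jog_arm", "arguments": {
  "targets": [
    [0,0,0.0006,0],
    [0,0,0.0012,0],
    [0,0,0.0018,0],
    [0,0,0.0024,0],
    [0,0,0.003,0]
  ]
}}

```text
time: 27.68
tool_pos: [0.517, 0.0281, 0.0975]
tool_rot: [-0.0, 0.995, 0.1, 0.0]
contact_force: [0.8, -1.2, 2.2]
gripper_width: 0.182
```

Request:
{"name": "jog_arm", "arguments": {
  "targets": [
    [0,0,0.0006,0],
    [0,0,0.0012,0],
    [0,0,0.0018,0],
    [0,0,0.0024,0],
    [0,0,0.003,0]
  ]
}}

```text
time: 28.1
tool_pos: [0.5167, 0.0281, 0.0945]
tool_rot: [-0.0, 0.995, 0.1, -0.0]
contact_force: [-0.3, -0.6, 1.4]
gripper_width: 0.18
```

Request:
{"name": "jog_arm", "arguments": {
  "targets": [
    [0,0,0.001,0],
    [0,0,0.002,0],
    [0,0,0.003,0],
    [0,0,0.004,0],
    [0,0,0.005,0]
  ]
}}

```text
time: 28.52
tool_pos: [0.517, 0.0281, 0.0897]
tool_rot: [-0.0, 0.995, 0.1, -0.0]
contact_force: [0.1, -0.2, 2.2]
gripper_width: 0.175
```

Request:
{"name": "jog_arm", "arguments": {
  "targets": [
    [0,0,0.0003,0],
    [0,0,0.0006,0],
    [0,0,0.0009,0],
    [0,0,0.0012,0],
    [0,0,0.0015,0]
  ]
}}

```text
time: 28.93
tool_pos: [0.517, 0.0281, 0.0883]
tool_rot: [-0.0, 0.995, 0.1, 0.0]
contact_force: [0.2, -0.5, 2.2]
gripper_width: 0.182
```

Request:
{"name": "jog_arm", "arguments": {
  "targets": [
    [0,0,0.0003,0],
    [0,0,0.0006,0],
    [0,0,0.0009,0],
    [0,0,0.0012,0],
    [0,0,0.0014,0]
  ]
}}

```text
time: 29.35
tool_pos: [0.5171, 0.0281, 0.0872]
tool_rot: [-0.0, 0.995, 0.1, 0.0]
contact_force: [-2.1, -0.2, 5.2]
gripper_width: 0.176
```

Request:
{"name": "jog_arm", "arguments": {
  "targets": [
    [0,0,0.0003,0],
    [0,0,0.0006,0],
    [0,0,0.001,0],
    [0,0,0.001,0]
  ]
}}

```text
time: 29.68
tool_pos: [0.5173, 0.0281, 0.0872]
tool_rot: [-0.0, 0.995, 0.1, -0.0]
contact_force: [-2.6, -0.7, 9.2]
gripper_width: 0.18
```

Request:
{"name": "jog_arm", "arguments": {
  "targets": [
    [0,0,0.0004,0],
    [0,0,0.0008,0],
    [0,0,0.001,0],
    [0,0,0.001,0]
  ]
}}

```text
time: 30.02
tool_pos: [0.5173, 0.0281, 0.0872]
tool_rot: [-0.0, 0.995, 0.1, -0.0]
contact_force: [-5.4, -0.3, 14.7]
gripper_width: 0.179
```

Run:
```python
from h import *
s=manip.state();print(s["tool_pos"],s["contact_force"],s["ft_torque"])
im=cv2.resize(cams.grab_frame("side")[170:280,350:430,::-1],None,fx=5,fy=5,interpolation=2)
cv2.imwrite("pics/m5.png",cv2.convertScaleAbs(im,alpha=1.6))
```

```text
[0.51732154 0.02808256 0.08716897] [-5.38018895 -0.28058362 14.69665068] [ 0.02395063  1.19715999 -0.01015156]
```

View pics/m5.png

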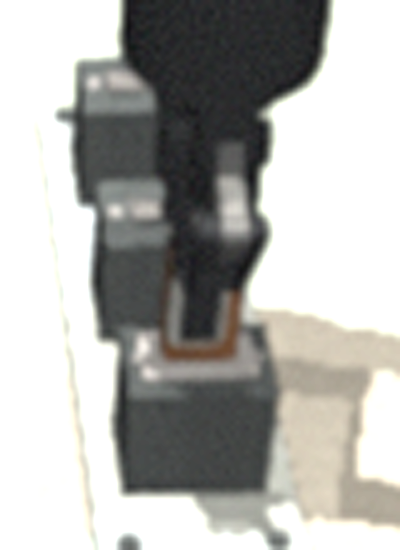

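The collar is on the guide top (edge at row ~378) and the TCP has hit a hard stop at 0.0872. I'll relieve the press, open and retreat straight up.

Request:
{"name": "jog_arm", "arguments": {
  "targets": [
    [0,0,-0.0008,0],
    [0,0,-0.0016,0],
    [0,0,-0.0022,0],
    [0,0,-0.0022,0]
  ]
}}

```text
time: 30.4
tool_pos: [0.5171, 0.0281, 0.0872]
tool_rot: [-0.0, 0.995, 0.1, 0.0]
contact_force: [-0.3, 0.6, 4.3]
gripper_width: 0.174
```

Request:
{"name": "jog_arm", "arguments": {
  "targets": [
    [0,0,0,0],
    [0,0,0,0],
    [0,0,0,0],
    [0,0,0,0],
    [0,0,0,0]
  ],
  "fingers": 0.45
}}

```text
time: 30.82
tool_pos: [0.5168, 0.0281, 0.0867]
tool_rot: [-0.0, 0.995, 0.1, -0.0]
contact_force: [-0.6, -0.8, 0.1]
gripper_width: 0.447
```

Request:
{"name": "jog_arm", "arguments": {
  "targets": [
    [0,0,-0.005,0],
    [0,0,-0.02,0],
    [0,0,-0.05,0],
    [0,0,-0.09,0],
    [0,0,-0.12,0]
  ]
}}

```text
time: 31.23
tool_pos: [0.5173, 0.0281, 0.2099]
tool_rot: [0.0, 0.995, 0.1, 0.001]
contact_force: [1.1, -0.6, 0.3]
gripper_width: 0.449
```

Request:
{"name": "jog_arm", "arguments": {
  "targets": [
    [0,0.04,0,0],
    [0,0.08,0,0],
    [0,0.12,0,0],
    [0,0.16,0,0],
    [0,0.2,0,0]
  ]
}}

```text
time: 31.65
tool_pos: [0.5571, -0.1697, 0.2078]
tool_rot: [0.0, 0.995, 0.1, 0.0]
contact_force: [1.0, 0.4, 1.0]
gripper_width: 0.446
```

Request:
{"name": "jog_arm", "arguments": {
  "targets": [
    [0,0.04,0,0],
    [0,0.08,0,0],
    [0,0.12,0,0],
    [0,0.12,0,0],
    [0,0.12,0,0]
  ]
}}

```text
time: 32.07
tool_pos: [0.5808, -0.2875, 0.2069]
tool_rot: [-0.0, 0.995, 0.099, -0.0]
contact_force: [0.5, -0.0, 0.6]
gripper_width: 0.453
```

Run:
```python
from h import *
s=manip.state();print(s["tool_pos"],s["contact_force"],s["time"])
im=[cv2.resize(cams.grab_frame(n)[v:v+110,u:u+80,::-1],None,fx=5,fy=5,interpolation=2) for n,u,v in(("side",350,170),("top",300,240))]
cv2.imwrite("pics/f.png",cv2.convertScaleAbs(np.hstack(im),alpha=1.6))
```

```text
[ 0.58075348 -0.28746849  0.20689149] [ 0.54657054 -0.03915839  0.64292197] 32.0667
```

View pics/f.png

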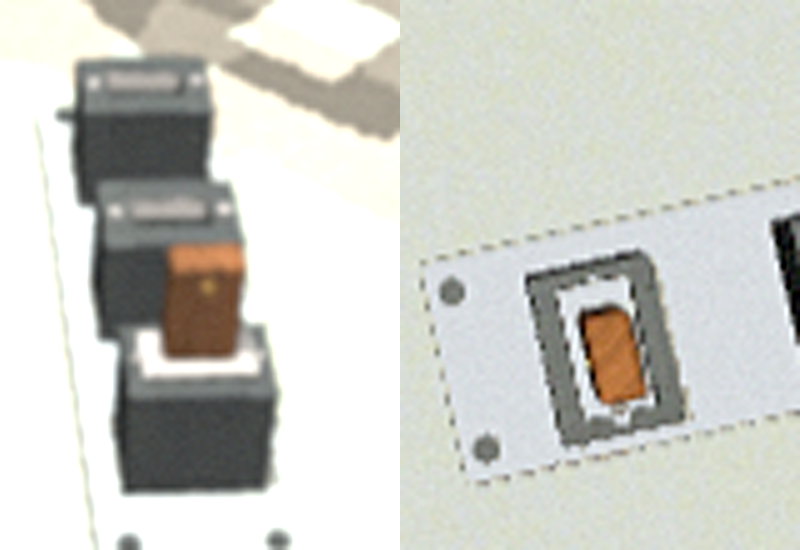

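The feeler stands upright in the left guide, collar flush: (200,300) in the side view, (612,350) in the top view. Nothing is touching it, so I'm handing in.

```bash
python3 -c "
from plant import manip;print(manip.job_done())"
```

```text
the job is handed in; nothing more can be done
None
```

The feeler is home in the left guide, the one nearest the holder, and I've handed the job in at about 32 s.

| Guide (in the order tested) | What the push did | Verdict |
|---|---|---|
| Left | Rose to about 8 N, then dragged a steady 3–4 N | The right one |
| Middle | Climbed about 5–6 N/mm; I stopped at about 12 N | Too tight |
| Right | No drag down to about 35 mm in | Loose |

I then took the feeler back to the left guide and got the same rise and drag. I pushed until the collar hit a hard stop, with the push at about 15 N, then let go and backed away.

**Last checks:** both camera views show the feeler upright, with its collar flat on the left guide and the gripper well clear. I did not take a final picture of the bystanders, but the arm never went near them at their level.

**One disagreement:** the push started about 24 mm in by my estimate, not the 15 mm described. The cameras and the final stop both supported my depth estimate, and the three force patterns were distinct enough to tell the guides apart.

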